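Level the desk riser and keep pressing on the level

ROBOT

A 6-joint arm with a two-finger parallel gripper is mounted at the origin on a cart in front of the work surface, level with it; the furniture and walls round the work are solid. World frame = base frame: x ahead of the robot, y to its left, z up, the work surface at z = 0. Lengths are in m, angles in rad, forces in N, time in s.
With the tool pointing down it reaches from about 0.275 to 0.75 m from the base axis. Payload 10.2 kg.
Tool frame: the origin (TCP) lies midway between the tips of the shut fingers; the grasp point (between the pads) lies 19 mm behind it; z points along the fingers, y is the line along which they close (so a half turn about z gives the same grasp; the last joint's range is limited). The gripper opens to 88 mm and grips with 3 to 60 N. Pads are 18 mm wide; open, the fingers measure 123 mm over their backs; the gripper's body (75 mm by 187 mm) begins 45 mm behind the grasp point.
Start: joints at [-1.567, 0.313, 1.498, -0, 1.331, -0.223], TCP at [0.118, -0.512, 0.239] pointing down, gripper open.
Joint ranges: [-2.94, 2.94], [-0.97, 2.17], [0.19, 2.56], [-1.23, 4.37], [0.02, 3.11], [-2.88, 2.88]. Speed limits (rad/s): [2.39, 2.39, 3.01, 3.14, 3.14, 3.14].

INTERFACE

Orientations are given as a unit quaternion [w, x, y, z].
In Python, from station import env gives the robot as it stands.
- The arm moves only by the shell command python3 -m crank 'ROWS' [OPENING] [FORCE]. ROWS is JSON, a list of rows, each a list of 2 entries, a list of its own where there are three numbers: the shift along the tool's x, y, z normalised to -1 to 1, where 1 is 0.25 m, then the turn about the tool's z normalised to -1 to 1, where 1 is 2 rad. In form: [[[tx, ty, tz], roll], ...]. A call has 1 to 10 rows; each row shifts and turns the commanded pose from where the row before left it, along the tool's axes as they then stand; what a row does not reach is not made up. A row lasts 1/10 s, in which the tool goes at most 50 mm and 8.59 degrees, less where a joint would pass 70% of its speed; a pose out of reach is approached as far as the arm can. A call with a number of a shift or a turn outside -1 to 1 is refused whole. A call with a gripper value outside its range is refused whole. OPENING is the opening in per cent of the stroke, from 0 (shut) to 100 (fully open), set as the call begins (- or left out, the last holds). The fingers move at their own pace and stop on an object; FORCE is the grip in N (left out, the last holds). Time passes only in rows, so rows that do not move let the fingers close. It gives the time, the measured TCP pose, the force, the opening and the grip force at its end, in the units of the state.
- env.state(): the state, without advancing time (a new reading comes with each control period).
- env.read_camera(name): name is "side" or "top" or "wrist"; returns the picture (480x640x3 uint8, blue, green, red); there is no depth.
- env.camera_model(name): a dict with "fx", "fy", "cx", "cy" (pixels), "R" (3x3) and "t" (3): a world point X has camera coordinates R X + t; the wrist camera has in their place "T_tool_cam" (4x4, takes a point from camera to tool coordinates, whose origin is the TCP and whose axes are the flange's). Camera axes: x right, y down, z forward; pixel columns grow to the right and rows downward; lengths in m; the calibration is good to about 2 mm. The wrist camera is an equidistant fisheye: a pixel r from the principal point sees the ray r / f radians off the axis. A picture is of the moment at which its call begins: read the wrist's pose just before it. camera_model takes no time and is no camera call.
- env.finish_job(): hands the job in; it is judged then, once.
The state is a dict: "time": time; "joint_positions": joint angles; "qvel": joint speeds; "joint_torque": joint torques, N m; "tcp_pos": TCP position; "tool_rot": TCP orientation; "wrist_force": force on the tool from outside, world axes, zero at the start; "moment": the same for the moment, N m; "gripper_width": opening from 0.0 (shut) to 1.0 (fully open); "finger_force": force on a finger pad.
Only numpy, scipy, OpenCV 4.12 (cv2) and the standard library are available. Lean on these libraries where they do the work, as an engineer would, in place of code of your own. Each camera call takes 0.05 s, during which the arm holds its last target. There are 200 camera calls.

TASK

Level the little wooden riser shelf: turn the red knob of its levelling foot until the orange ball of the blue level lying on it rests between the two black rings. The level has a sprung end, so its reading counts only while its yellow-dotted pad is gently pressed fully down onto the shelf. Finish with the gripper pressing on that pad, the sprung end down and the ball resting between the rings, and keep pressing: do not let go; leave the level where it lies and the things around alone.

Things in the scene. Friction and masses are not known exactly. Their poses are not given: they have to be found in the camera images.
- knob_grip (a point): Centre of the red bar grip of the levelling knob near the board's left end, on the knob's upright axis. The bar is 50 mm long (this point's x), 14 mm thick (y: pinch along y), 34 mm high; its top is 15 mm above this point, its underside 19 mm below. Under it, on a thin neck, is a round black skirt 40 mm across, its top 24 mm below this point; the board's face is 35 mm below.
- cam_knob (a joint): Turn of the knob, rad, growing clockwise as seen from above. Clockwise tilts the shelf's left end up by 0.02 rad per rad, so the knob itself rises 6 mm per rad (follow it up). The angle at which the shelf is level differs each time, 0.5 to 1.5 rad clockwise from the start (the left end always starts too low). It takes less than 0.3 N m to turn and stays where it is left.
- riser_mid (a point): Centre of the upper face of the wooden board, 150 x 380 x 16 mm (this point's x, y, z), about 75 mm above the desk; its base is fixed. It tilts only left-right, about a pivot 150 mm to the -y side of this point; the knob is 150 mm to the +y side. At the start the left (+y) end is low by 0.010 to 0.030 rad.
- level_mark (a point): Middle of the level's clear tube, half-way between its two black rings (facing sides 30 mm apart): the ball's place when true. The loose level is a blue bar 34 x 200 x 20 mm (this point's x, y, z) on 6 mm feet, lying along the board; the tube, 23 mm thick, 112 mm long with its end blocks, is on top along y. This point is 37.5 mm above the board when the level is pressed home; the end blocks rise 14.5 mm above it.
- ball_mid (a point): Centre of the orange ball, 18 mm across, in the tube. The tube sags, so the ball rolls to the low end, 1.2 mm per mrad of tilt, up to 39 mm either way, and settles within 3 s. Its offset from level_mark along the level's y is the reading; positive: left end low. A radian of clockwise knob turn moves it 24 mm toward -y.
- level_pad (a point): Centre of the top of the black pad with a yellow dot, 30 mm across, 7 mm high, on the right (-y) end of the level, 106 mm to the -y side of level_mark. Not pressed, this end stands 4 mm up on its sprung foot and the ball rests at or near the +y end of the tube, which is no reading. About 3 N push the foot home, until the level's rigid feet stand on the board; press with about 6 N.
- level_foot (a joint): How far the sprung foot under the pad end of the level stands out: 0.004 m when not pressed, 0 when pressed fully home.
- mug: Dark mug, 79 x 109 x 90 mm, on the desk to the right; leave it alone.
- pin_box: Small white card box, 46 x 70 x 20 mm, on the desk behind the shelf; leave it alone.
- tape_roll: Salmon-coloured tape roll, 43 mm across, 12 mm high, on the desk to the right; leave it alone.
- eraser: Eraser in a dark sleeve, 43 x 24 x 14 mm, on the desk to the left; leave it alone.

How it is judged:
By the outcome, as a careful person would: the job done as asked, in the order asked, and still so for the second after the job is handed in, while the arm keeps its last pose, push and grip.
It also fails if it takes over 70 s, if anything falls off the work surface, if the arm or the gripper's body presses on something with over 40 N, if the wrist force passes 120 N, or if a joint passes its speed limit or range.

## Working session

There is one attempt and no reset: what is moved stays moved. The work goes in short steps, Python scripts to look and compute and a shell command to move; the robot and the scene stay as the last step left them, time stands still between calls to the robot, and variables do not carry over. Pictures are saved under pics/ and viewed, at most 10 in all, crops included, and the job is handed in when it is done.

```bash
mkdir -p pics; ls; python3 - <<'E'
from station import env
import cv2,numpy as np
s=env.state()
print(s)
for n in("side","top"):
    im=env.read_camera(n); cv2.imwrite(f"pics/{n}0.png",im)
    m=env.camera_model(n); print(n,m, "cam pos",-np.array(m["R"]).T@np.array(m["t"]))
print(env.camera_model("wrist"))
E
```

```text
pics
{'time': 0.0, 'joint_positions': array([-1.56740727e+00,  3.13449089e-01,  1.49845041e+00,  1.58947613e-06,
        1.33099096e+00, -2.23418012e-01]), 'qvel': array([ 0.00058583, -0.00020244,  0.00029044,  0.00047496,  0.00092298,
       -0.00146267]), 'joint_torque': array([ 6.47907746e-05, -4.02213836e+01, -2.52272844e+01,  6.94544613e-02,
        3.51651851e-02, -1.08601437e-04]), 'tcp_pos': array([ 0.11803389, -0.51130249,  0.23815652]), 'tool_rot': array([-6.44897217e-04,  9.93576520e-01,  1.13160408e-01,  7.20122247e-05]), 'wrist_force': array([ 0.40387293,  0.62302948, -0.22527243]), 'moment': array([-0.02811844, -0.05864652,  0.03149769]), 'finger_force': 0.0, 'gripper_width': 0.9973470804584956}
side {'fx': 451.47807327874955, 'fy': 451.47807327874955, 'cx': 317.2017036928882, 'cy': 235.61681881326743, 'R': array([[-0.99736385,  0.07197739, -0.00919802],
       [ 0.04994735,  0.58903051, -0.80656576],
       [-0.05263658, -0.80489895, -0.59107282]]), 't': array([0.52791323, 0.03927327, 1.1241066 ])} cam pos [0.5837291  0.84366125 0.70096109]
top {'fx': 503.5106075224475, 'fy': 503.5106075224475, 'cx': 315.71800452393234, 'cy': 235.37638028625244, 'R': array([[ 0.01797515, -0.99976781, -0.01188364],
       [-0.99767544, -0.01715361, -0.06595051],
       [ 0.06573135,  0.01304148, -0.99775213]]), 't': array([0.00311076, 0.52099106, 1.13835289])} cam pos [ 0.4448986  -0.0027989   1.17019061]
{'fx': 371.64829954431775, 'fy': 371.64829954431775, 'cx': 317.6234835864854, 'cy': 236.09335596719453, 'T_tool_cam': array([[ 6.38381470e-04, -9.52529134e-01, -3.04446779e-01,
         7.99244213e-02],
       [ 9.99999795e-01,  5.90170801e-04,  2.50376954e-04,
         4.70466934e-04],
       [-5.88157436e-05, -3.04446876e-01,  9.52529315e-01,
        -1.45798149e-01],
       [ 0.00000000e+00,  0.00000000e+00,  0.00000000e+00,
         1.00000000e+00]])}
```

View pics/side0.png

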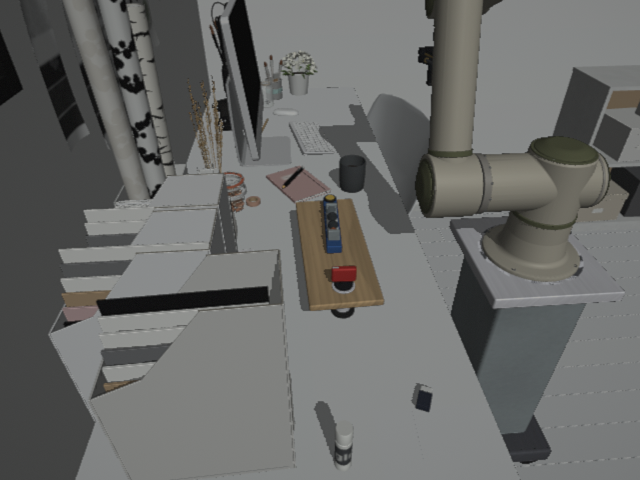

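View pics/top0.png

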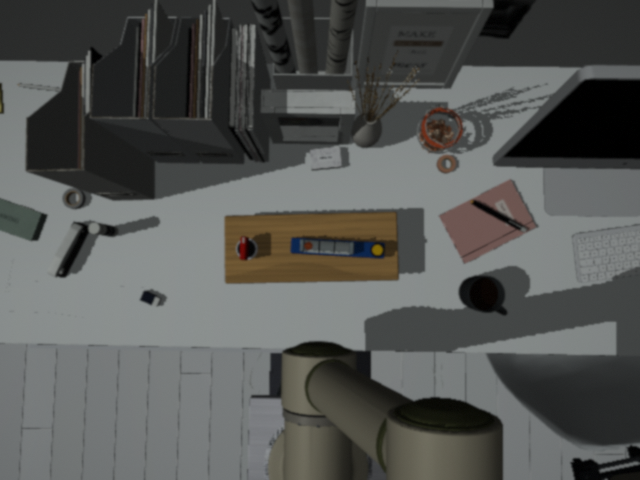

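Side: knob grip at about (344,272), level from (332,247) to (329,200). Top: knob at (244,247), pad dot at (377,250), ball at about (308,245). Next I'll enlarge crops of both.

```bash
python3 - <<'E'
import cv2,numpy as np
a=cv2.imread("pics/top0.png")[205:290,220:405]
b=cv2.imread("pics/side0.png")[185:325,285:395]
a=cv2.resize(a,None,fx=4,fy=4,interpolation=cv2.INTER_CUBIC)
b=cv2.resize(b,None,fx=4,fy=4,interpolation=cv2.INTER_CUBIC)
cv2.imwrite("pics/a.png",cv2.convertScaleAbs(a,alpha=1.7)); cv2.imwrite("pics/b.png",cv2.convertScaleAbs(b,alpha=1.7))
E
```

```text
(no output)
```

View pics/a.png

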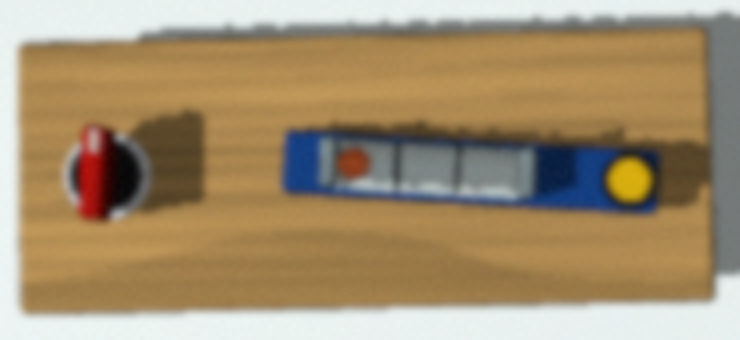

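View pics/b.png

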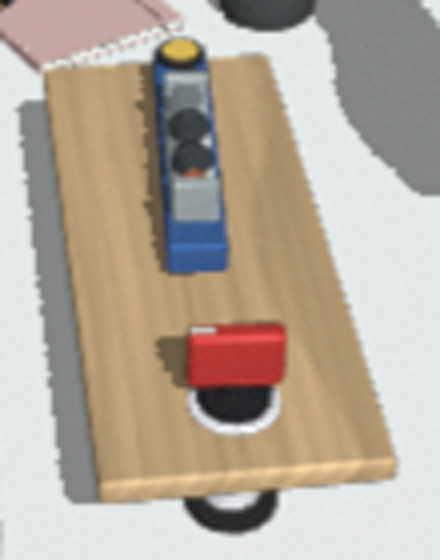

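Crop a: bar-top centre at (94,172), which is (243.5,248) full frame; pad dot (630,180) → (377.5,250); rings (397,160) and (459,163); ball (352,163). Crop b: bar top edge runs (188,328) to (285,324), pad dot at (180,50) → (330,197.5). The ball is at the +y end, as expected when unpressed.

```bash
cat >h.py <<'E'
from station import env
import cv2,numpy as np
from scipy.spatial.transform import Rotation as Ro
def ray(n,u,v):
    m=env.camera_model(n);R=np.array(m["R"]);t=np.array(m["t"])
    return -R.T@t, R.T@np.array([(u-m["cx"])/m["fx"],(v-m["cy"])/m["fy"],1])
def onz(n,u,v,z):
    c,d=ray(n,u,v);return c+d*(z-c[2])/d[2]
def tri(a,b):
    (c1,d1),(c2,d2)=ray("top",*a),ray("side",*b)
    s=np.linalg.lstsq(np.c_[d1,-d2],c2-c1,rcond=None)[0]
    p,q=c1+s[0]*d1,c2+s[1]*d2;return (p+q)/2,np.linalg.norm(p-q)
def proj(n,X):
    m=env.camera_model(n);p=np.array(m["R"])@X+m["t"];return p[0]/p[2]*m["fx"]+m["cx"],p[1]/p[2]*m["fy"]+m["cy"]
def tool():
    s=env.state();q=s["tool_rot"];return s,Ro.from_quat([q[1],q[2],q[3],q[0]]).as_matrix()
E
python3 - <<'E'
from h import *
np.set_printoptions(precision=4,suppress=True)
A=lambda x,y:(220+x/4,205+y/4)
B=lambda x,y:(285+x/4,185+y/4)
print("bar top",tri(A(93,172),B(237,327)), onz("top",*A(93,172),.119),onz("side",*B(237,327),.119))
print("pad",tri(A(630,180),B(180,50)),onz("top",*A(630,180),.112),onz("side",*B(180,50),.112))
print("bar ends",onz("top",*A(96,127),.119),onz("top",*A(93,218),.119), onz("side",*B(190,328),.119),onz("side",*B(285,324),.119))
for p in((20,45),(705,30),(713,298),(20,312)):print("corner",onz("top",*A(*p),.075))
print("rings",onz("top",*A(397,160),.112),onz("top",*A(459,163),.112))
s,R=tool();print(R)
E
```

```text
bar top (array([0.4855, 0.1618, 0.1202]), np.float64(0.0009582775443567793)) [0.4851 0.1621 0.119 ] [0.4858 0.1603 0.119 ]
pad (array([ 0.4869, -0.1196,  0.1097]), np.float64(0.0013925637579406084)) [ 0.4861 -0.1192  0.112 ] [ 0.4879 -0.116   0.112 ]
bar ends [0.5087 0.1612 0.119 ] [0.461  0.1614 0.119 ] [0.5092 0.1592 0.119 ] [0.4617 0.16   0.119 ]
corner [0.5556 0.2109 0.075 ]
corner [ 0.5701 -0.1633  0.075 ]
corner [ 0.4245 -0.1687  0.075 ]
corner [0.4101 0.2066 0.075 ]
rings [0.4945 0.0032 0.112 ] [ 0.4934 -0.0294  0.112 ]
[[ 0.9744  0.2249 -0.    ]
 [ 0.2249 -0.9744  0.0011]
 [ 0.0002 -0.0011 -1.    ]]
```

```bash
python3 -m crank '[[[0.128,-0.0856,0],0],[[0.128,-0.0856,0],0],[[0.128,-0.0856,0],0],[[0.128,-0.0856,0],0],[[0.128,-0.0856,0],0],[[0.128,-0.0856,0],0],[[0.128,-0.0856,0],0],[[0.128,-0.0856,0],0],[[0.128,-0.0856,0],0],[[0.128,-0.0856,0],0]]' 0 10
python3 -m crank '[[[0.128,-0.0856,0],0],[[0.128,-0.0856,0],0],[[0.128,-0.0856,0],0],[[0.128,-0.0856,0],0],[[0,0,0],-0.0745],[[0,0,0],-0.0745],[[0,0,0],-0.0745],[[0,0,0],-0.0745],[[0,0,0],-0.0745],[[0,0,0],-0.0745]]'
python3 -m crank '[[[0,0,0],-0.0745],[[0,0,0],-0.0745],[[0,0,0],-0.0745],[[0,0,0],0],[[0,0,0],0]]'
python3 - <<'E'
from h import *
s,R=tool();print(s["tcp_pos"],R,s["wrist_force"],R.T@(np.array([.487,-.119,.12])-s["tcp_pos"])/.25)
E
```

```text
time: 1.1
tcp_pos: [0.3825, -0.2297, 0.2386]
tool_rot: [-0.0, 0.994, 0.113, -0.0]
wrist_force: [-0.1, -0.7, -0.3]
gripper_width: 0.114
finger_force: 0.0
time: 2.1
tcp_pos: [0.4871, -0.1188, 0.2384]
tool_rot: [-0.0, 0.845, 0.534, -0.0]
wrist_force: [-0.4, -0.2, -0.4]
gripper_width: 0.005
finger_force: 0.0
time: 2.6
tcp_pos: [0.4871, -0.1189, 0.2386]
tool_rot: [-0.0, 0.71, 0.705, -0.0]
wrist_force: [-0.7, 0.1, 0.6]
gripper_width: 0.007
finger_force: 0.0
[ 0.48712052 -0.11886433  0.2385556 ] [[ 7.04313324e-03  9.99975135e-01 -3.52634948e-04]
 [ 9.99975177e-01 -7.04306294e-03  2.00196448e-04]
 [ 1.97707840e-04 -3.54036205e-04 -9.99999918e-01]] [-0.70121922  0.07949215  0.56487083] [-6.39812241e-04 -3.10342197e-04  4.74222423e-01]
```

```bash
python3 -m crank '[[[0,0,0.12],0],[[0,0,0.12],0],[[0,0,0.08],0],[[0,0,0],0]]'; cat >>h.py <<'E'
def wray(u,v,z):
    "wrist pixel -> world point at height z"
    s,R=tool();m=env.camera_model("wrist");T=np.array(m["T_tool_cam"])
    a=np.array([u-m["cx"],v-m["cy"]])/m["fx"];r=np.hypot(*a)
    d=R@T[:3,:3]@np.r_[a/r*np.sin(r),np.cos(r)];c=s["tcp_pos"]+R@T[:3,3]
    return c+d*(z-c[2])/d[2]
E
python3 - <<'E'
from h import *
im=env.read_camera("wrist");cv2.imwrite("pics/w1.png",im)
E
```

```text
time: 3.0
tcp_pos: [0.486, -0.1183, 0.1565]
tool_rot: [-0.002, 0.709, 0.705, -0.001]
wrist_force: [0.3, -0.2, 0.7]
gripper_width: 0.004
finger_force: 0.0
```

View pics/w1.png

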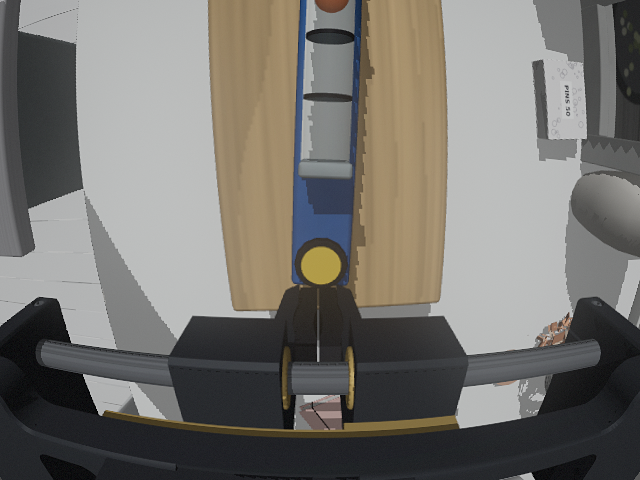

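The wrist view shows the pad centre at (321,264), rings at rows 37 and 98 and the ball at (332,0), at the +y end. The fingertips are near (318,290).

```bash
python3 - <<'E'
from h import *
p=wray(321,264,.111);s,R=tool()
print(p,s["tcp_pos"],R.T@(p-s["tcp_pos"])/.25, wray(330,37,.112),wray(328,98,.112))
E
```

```text
[ 0.48976041 -0.11809607  0.111     ] [ 0.48689226 -0.11875783  0.15829637] [0.00253772 0.01178749 0.18916762] [0.49471909 0.00429509 0.112     ] [ 0.49355778 -0.02801169  0.112     ]
```

```bash
python3 -m crank '[[[0,0.007,0.08],0],[[0,0,0.06],0],[[0,0,0.02],0],[[0,0,0],0]]'; python3 -m crank '[[[0,0,0.012],0],[[0,0,0.008],0],[[0,0,0],0]]';python3 -m crank '[[[0,0,0.008],0],[[0,0,0],0]]'
```

```text
time: 3.45
tcp_pos: [0.4892, -0.119, 0.1194]
tool_rot: [0.0, 0.708, 0.706, 0.0]
wrist_force: [0.6, 0.1, -0.2]
gripper_width: 0.008
finger_force: 0.0
time: 3.75
tcp_pos: [0.489, -0.1189, 0.114]
tool_rot: [0.0, 0.708, 0.706, 0.0]
wrist_force: [0.5, 0.2, 0.3]
gripper_width: 0.007
finger_force: 0.0
time: 3.95
tcp_pos: [0.4891, -0.1191, 0.1119]
tool_rot: [0.0, 0.708, 0.706, 0.0]
wrist_force: [1.2, -1.0, 0.7]
gripper_width: 0.003
finger_force: 0.7
```

```bash
python3 -m crank '[[[0,0,0.008],0],[[0,0,0],0]]';python3 -m crank '[[[0,0,0.004],0],[[0,0,0],0]]';python3 -m crank '[[[0,0,0.004],0],[[0,0,0],0]]'
```

```text
time: 4.15
tcp_pos: [0.4891, -0.1192, 0.1098]
tool_rot: [0.0, 0.708, 0.706, 0.0]
wrist_force: [0.1, -1.4, 1.8]
gripper_width: 0.004
finger_force: 1.1
time: 4.35
tcp_pos: [0.4891, -0.1191, 0.1088]
tool_rot: [0.0, 0.708, 0.706, 0.0]
wrist_force: [0.2, -0.9, 3.8]
gripper_width: 0.007
finger_force: 1.4
time: 4.55
tcp_pos: [0.4892, -0.1191, 0.1081]
tool_rot: [0.0, 0.708, 0.706, 0.0]
wrist_force: [-0.1, -1.9, 6.1]
gripper_width: 0.006
finger_force: 2.8
```

```bash
python3 -m crank '[[[0,0,0],0],[[0,0,0],0],[[0,0,0],0],[[0,0,0],0],[[0,0,0],0],[[0,0,0],0],[[0,0,0],0],[[0,0,0],0],[[0,0,0],0],[[0,0,0],0]]'>/dev/null;python3 -m crank '[[[0,0,0],0],[[0,0,0],0],[[0,0,0],0],[[0,0,0],0],[[0,0,0],0],[[0,0,0],0],[[0,0,0],0],[[0,0,0],0],[[0,0,0],0],[[0,0,0],0]]'; python3 - <<'E'
from h import *
im=env.read_camera("wrist");cv2.imwrite("pics/w2.png",im)
im2=env.read_camera("top");im3=env.read_camera("wrist")
cv2.imwrite("pics/t2.png",im2)
cv2.imwrite("pics/c2.png",np.hstack([cv2.resize(im3[0:240,200:440],(480,480)),cv2.resize(im2[205:290,280:400][:80],None,fx=2.5,fy=2.5) if 0 else cv2.resize(im2[215:285,280:350],(300,480))]))
E
```

```text
time: 6.55
tcp_pos: [0.4892, -0.1191, 0.1081]
tool_rot: [0.0, 0.708, 0.706, 0.0]
wrist_force: [0.1, -1.4, 5.9]
gripper_width: 0.005
finger_force: 2.8
```

View pics/c2.png

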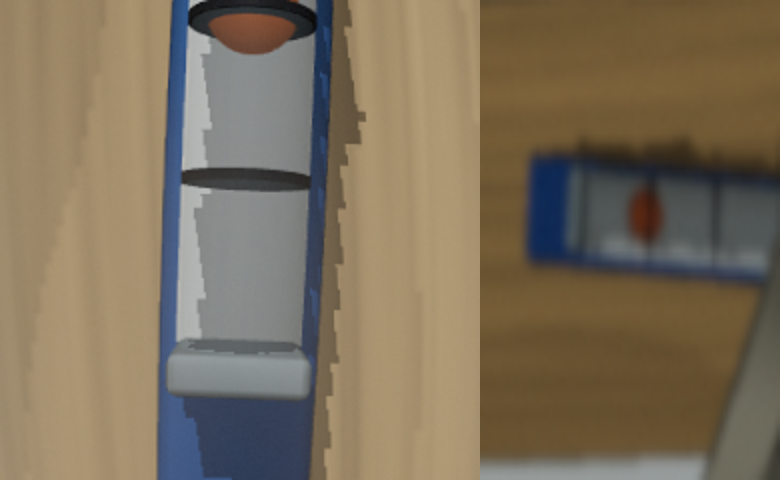

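In the top view the ball is at x=645 with rings at 652 and 715 (mid 683.5, about 0.51 mm/px). The reading is therefore about +19.5 mm, which needs about 0.81 rad clockwise. I'll lift and go to the knob.

```bash
python3 -m crank '[[[0,0,-0.06],0],[[0,0,-0.14],0],[[0,0,-0.12],0],[[0.16,-0.002,0],0],[[0.16,-0.002,0],0],[[0.16,-0.002,0],0],[[0.16,-0.002,0],0],[[0.16,-0.002,0],0],[[0.16,-0.002,0],0],[[0.16,-0.002,0],0]]' 50
python3 -m crank '[[[0,0,0],-0.0714],[[0,0,0],-0.0714],[[0,0,0],-0.0714],[[0,0,0],-0.0714],[[0,0,0],-0.0714],[[0,0,0],-0.0714],[[0,0,0],-0.0714],[[0,0,0],-0.0714],[[0,0,0],-0.0714],[[0,0,0],-0.0714]]'
python3 -m crank '[[[0,0,0],-0.0714],[[0,0,0],0],[[0,0,0],0]]'
python3 - <<'E'
from h import *
im=env.read_camera("wrist");cv2.imwrite("pics/w3.png",im)
s,R=tool();print(s["tcp_pos"],R,s["joint_positions"],R.T@(np.array([.4855,.161,.091])-s["tcp_pos"])/.25)
E
```

```text
time: 7.7
tcp_pos: [0.4855, 0.163, 0.1873]
tool_rot: [-0.001, 0.708, 0.706, -0.0]
wrist_force: [-0.1, -0.2, -0.0]
gripper_width: 0.501
finger_force: 0.0
time: 8.7
tcp_pos: [0.4857, 0.1613, 0.1872]
tool_rot: [-0.001, 0.07, 0.998, 0.0]
wrist_force: [0.7, 0.2, -0.1]
gripper_width: 0.5
finger_force: 0.0
time: 9.0
tcp_pos: [0.486, 0.1612, 0.1874]
tool_rot: [-0.001, 0.003, 1.0, 0.0]
wrist_force: [-0.2, -0.3, 0.2]
gripper_width: 0.498
finger_force: 0.0
[0.48607444 0.16119284 0.1874728 ] [[-9.99979193e-01  6.40719990e-03 -7.49035876e-04]
 [ 6.40708525e-03  9.99979462e-01  1.55367222e-04]
 [ 7.50015962e-04  1.50564853e-04 -9.99999707e-01]] [ 9.09978008e-02  3.31466022e-01  1.61174247e+00  2.39118376e-04
  1.19911599e+00 -1.47347826e+00] [ 0.00200336 -0.00084416  0.3858927 ]
```

View pics/w3.png

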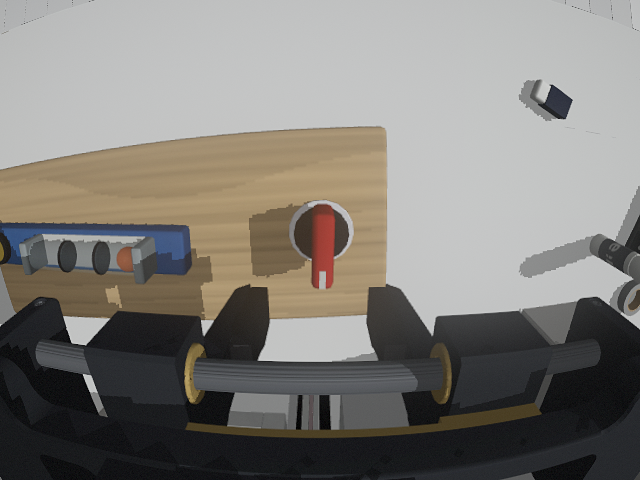

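The bar top runs (323,207) to (322,288) and sits centred between the open fingertips (268 and 368); the level is undisturbed.

```bash
python3 - <<'E'
from h import *
print(wray(323,207,.12),wray(322,288,.12))
E
python3 -m crank '[[[0.002,0,0.12],0],[[0,0,0.12],0],[[0,0,0.10],0],[[0,0,0.038],0],[[0,0,0],0],[[0,0,0],0]]'
```

```text
[0.45820274 0.16432095 0.12      ] [0.51074903 0.16362921 0.12      ]
time: 9.65
tcp_pos: [0.4864, 0.1612, 0.0942]
tool_rot: [0.001, 0.002, 1.0, 0.0]
wrist_force: [0.0, -0.2, -0.4]
gripper_width: 0.499
finger_force: 0.0
```

```bash
python3 -m crank '[[[0,0.006,0.008],0],[[0,0,0],0],[[0,0,0],0],[[0,0,0],0],[[0,0,0],0],[[0,0,0],0],[[0,0,0],0]]' 0 50
```

```text
time: 10.35
tcp_pos: [0.4859, 0.1638, 0.0917]
tool_rot: [0.0, 0.002, 1.0, 0.001]
wrist_force: [-0.4, 8.9, 1.9]
gripper_width: 0.159
finger_force: 50.0
```

```bash
python3 -m crank '[[[0,0.006,0],0],[[0,0,0],0]]'; python3 -m crank '[[[0,0,-0.0025],0.0515],[[0,0,-0.0025],0.0515],[[0,0,-0.0025],0.0515],[[0,0,-0.0025],0.0515],[[0,0,0],0]]';python3 -m crank '[[[0,0,-0.0025],0.0515],[[0,0,-0.0025],0.0515],[[0,0,-0.0025],0.0515],[[0,0,-0.0025],0.0515],[[0,0,0],0],[[0,0,0],0]]'
```

```text
time: 10.55
tcp_pos: [0.4859, 0.164, 0.0914]
tool_rot: [0.0, 0.001, 1.0, -0.0]
wrist_force: [0.5, -0.3, 1.7]
gripper_width: 0.159
finger_force: 50.0
time: 11.05
tcp_pos: [0.486, 0.1639, 0.0939]
tool_rot: [0.0, 0.207, 0.978, -0.0]
wrist_force: [-0.9, -1.5, 0.5]
gripper_width: 0.158
finger_force: 50.0
time: 11.65
tcp_pos: [0.4859, 0.1638, 0.0962]
tool_rot: [0.0, 0.4, 0.916, -0.0]
wrist_force: [0.8, -3.5, 0.6]
gripper_width: 0.15
finger_force: 50.0
```

```bash
python3 -m crank '[[[0,0,0],0],[[0,0,0],0],[[0,0,0],0],[[0,0,-0.1],0],[[0,0,-0.14],0],[[0,0,-0.12],0],[[0,0,0],0.0745],[[0,0,0],0.0745],[[0,0,0],0.0745]]' 50
python3 -m crank '[[[0,0,0],0.0745],[[0,0,0],0.0745],[[0,0,0],0],[[0,0,0],0]]' 0
python3 - <<'E'
from h import *
s,R=tool();print(s["tcp_pos"],R,R.T@(np.array([.489,-.119,.15])-s["tcp_pos"])/.25)
cv2.imwrite("pics/w4.png",env.read_camera("wrist"))
E
```

```text
time: 12.55
tcp_pos: [0.4857, 0.1643, 0.1863]
tool_rot: [-0.0, 0.597, 0.802, 0.0]
wrist_force: [1.5, -0.1, -0.6]
gripper_width: 0.499
finger_force: 0.0
time: 12.95
tcp_pos: [0.4857, 0.1642, 0.1862]
tool_rot: [-0.0, 0.706, 0.708, -0.0]
wrist_force: [-0.8, 0.1, -0.5]
gripper_width: 0.16
finger_force: 0.0
[0.48570965 0.16419623 0.18617858] [[-3.32096367e-03  9.99994466e-01 -1.95520999e-04]
 [ 9.99994481e-01  3.32098200e-03  9.35278497e-05]
 [ 9.41766539e-05 -1.95209317e-04 -9.99999977e-01]] [-1.13283602  0.00942761  0.14460579]
```

View pics/w4.png

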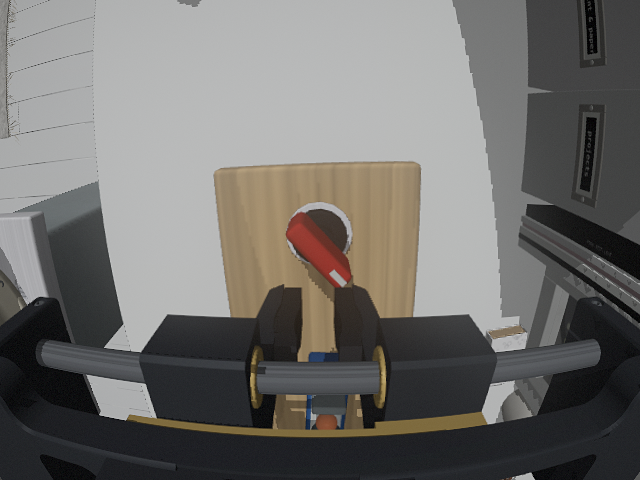

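The bar has turned about 45° clockwise; the knob and level are otherwise undisturbed. Next is the final press.

```bash
python3 -m crank '[[[-0.16,0.0013,0],0],[[-0.16,0.0013,0],0],[[-0.16,0.0013,0],0],[[-0.16,0.0013,0],0],[[-0.16,0.0013,0],0],[[-0.16,0.0013,0],0],[[-0.16,0.0013,0],0],[[-0.013,0,0.1],0],[[0,0,0.1],0],[[0,0,0.06],0]]' 0 10
python3 -m crank '[[[0,0,0.02],0],[[0,0,0],0],[[0,0,0],0]]';python3 -m crank '[[[0,0,0.008],0],[[0,0,0],0]]'
```

```text
time: 14.0
tcp_pos: [0.4871, -0.1193, 0.1196]
tool_rot: [-0.001, 0.707, 0.707, -0.0]
wrist_force: [0.1, 0.5, -0.4]
gripper_width: 0.003
finger_force: 0.0
time: 14.3
tcp_pos: [0.4882, -0.1193, 0.117]
tool_rot: [0.001, 0.707, 0.707, 0.0]
wrist_force: [-0.0, -0.6, -0.9]
gripper_width: 0.006
finger_force: 0.0
time: 14.5
tcp_pos: [0.4879, -0.1192, 0.1146]
tool_rot: [0.0, 0.707, 0.707, 0.0]
wrist_force: [-1.1, -0.4, -0.5]
gripper_width: 0.008
finger_force: 0.0
```

```bash
python3 -m crank '[[[0,0,0.008],0],[[0,0,0.008],0],[[0,0,0.004],0],[[0,0,0],0]]'; python3 -m crank '[[[0,0,0.003],0],[[0,0,0],0]]';python3 -m crank '[[[0,0,0.003],0],[[0,0,0],0]]'
```

```text
time: 14.9
tcp_pos: [0.4879, -0.1194, 0.1093]
tool_rot: [0.0, 0.708, 0.707, 0.0]
wrist_force: [-0.8, -2.5, 2.4]
gripper_width: 0.006
finger_force: 1.3
time: 15.1
tcp_pos: [0.4879, -0.1193, 0.1086]
tool_rot: [0.0, 0.708, 0.707, 0.0]
wrist_force: [1.0, -2.5, 2.8]
gripper_width: 0.001
finger_force: 1.6
time: 15.3
tcp_pos: [0.488, -0.1194, 0.1083]
tool_rot: [0.0, 0.708, 0.707, 0.0]
wrist_force: [-0.9, -2.2, 7.7]
gripper_width: 0.004
finger_force: 3.9
```

```bash
for i in 1 2 3; do python3 -m crank '[[[0,0,0],0],[[0,0,0],0],[[0,0,0],0],[[0,0,0],0],[[0,0,0],0],[[0,0,0],0],[[0,0,0],0],[[0,0,0],0],[[0,0,0],0],[[0,0,0],0]]' | grep -E "force|time"; done; python3 - <<'E'
from h import *
im3=env.read_camera("wrist");im2=env.read_camera("top")
cv2.imwrite("pics/c3.png",np.hstack([cv2.resize(im3[0:240,200:440],(480,480)),cv2.resize(im2[215:285,280:350],(300,480))]))
E
```

```text
time: 16.3
wrist_force: [-0.9, -2.7, 7.5]
finger_force: 3.8
time: 17.3
wrist_force: [-1.0, -1.5, 7.8]
finger_force: 3.8
time: 18.3
wrist_force: [-1.0, -2.5, 8.0]
finger_force: 3.8
```

View pics/c3.png

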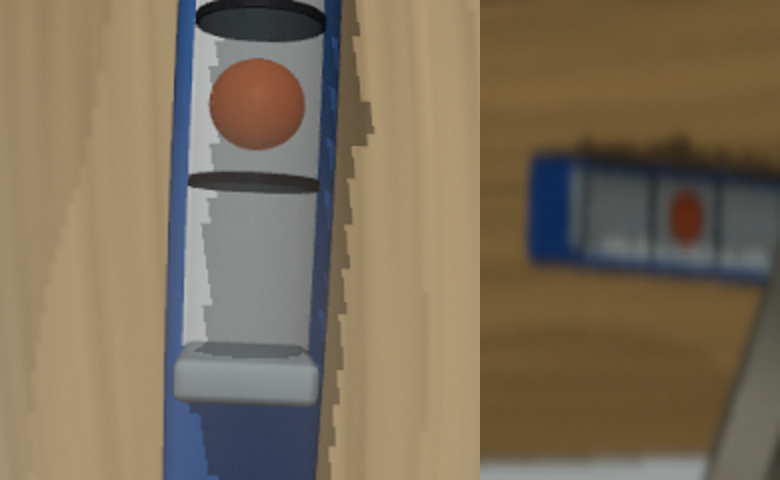

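The ball rests centred: in the top view it is at x=686 between rings at 653 and 718. The pad is pressed home at about 8 N, so I'm handing in.

```bash
python3 -c "
from station import env
print(env.finish_job())"
```

```text
the job is handed in; nothing more can be done
None
```

The shelf is level: I turned the knob about 0.82 rad clockwise, and I handed the job in at about 18 s with the ball resting midway between the rings and the gripper still pressing the pad home with about 8 N, slightly over the suggested 6 N.

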